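# Refit the roller and roll the reel onto the bench reel roller

### The job

Put the loose steel roller back into the two open slots of the bench reel roller, so that both ends of its axle sit on the slot bottoms, and let go of it. Then roll the empty plywood reel up the ramp, without lifting it off, until it comes to rest in the cradle, carried by both rollers. Leave the tin and the brush where they are.

Things in the scene. Friction and masses are not known exactly. Their poses are not given: they have to be found in the camera images.
- stand: The bench reel roller: grey sheet-steel stand fixed down, 132 mm wide. Origin on the bench under the cradle's middle; x points the way the reel travels (up the ramp, over the near roller, to the far one), y along the rollers, z up; ends at x = +84 mm. Two side plates 6 mm thick, 52 mm high, inner faces at y = +-60 mm; between them a flat bed 4 mm high. Slots for the far roller at x = +42 mm.
- slot_a (a point): Where the axle's centre line lies when seated in the open slot of the stand's +y side plate: 30 mm above the bench, mid-plate (y = +63 mm). The slot is 16 mm wide and open at the top, its bottom 24 mm above the bench, its walls upright to 40 mm, then flaring at 45 degrees to 40 mm wide at the plate's top. Axes as the stand's.
- slot_b (a point): The same in the other side plate (y = -63 mm), 126 mm from slot_a.
- near_axle (a point): Middle of the near roller's axle, at x = -42 mm of the stand, 30 mm above the bench. This roller, 34 mm in diameter (top 47 mm above the bench), turns freely and cannot be taken out. Axes as the stand's.
- ramp_foot (a point): Middle of the ramp's lower edge, on the bench, at x = -182 mm of the stand. The ramp is a smooth sheet rising at 19 degrees, with 14 mm high kerbs at both sides, 112 mm apart (6 mm to spare each side of the reel), flaring outwards over the first 35 mm.
- ramp_top (a point): Middle of the ramp's upper edge, 41.5 mm above the bench, at x = -62 mm of the stand, just before the near roller.
- cradle (a point): Where the reel's centre comes to rest on the two rollers: 92 mm above the stand's origin. On its way, over the top of the near roller, the reel's centre is 105 mm high; once past that it drops into the cradle by itself, about 13 mm. Pushed on hard it could climb out over the far roller.
- roller_mid (a point): Centre of the loose roller: steel tube 34 mm in diameter, 110 mm long, with a 12 mm axle standing out 21 mm at each end (152 mm overall), 0.26 to 0.46 kg. It starts lying on the bench beyond the stand's far end (centre 17 mm high) and can roll. Its y axis runs along the axle; either end may go in either slot. Seated, it has about 5 mm of end play each way.
- roller_end_a (a point): Tip of the roller's axle, 76 mm from its centre along +y.
- roller_end_b (a point): Tip of the roller's axle, 76 mm from its centre along -y.
- reel_mid (a point): Centre of the empty reel: two plywood flanges 116 mm in diameter, 12 mm thick, on a 44 mm wooden barrel, 76 mm clear between flanges, 100 mm wide overall, 0.34 to 0.59 kg. y axis along its axle. Starts upright on its flanges before the ramp, centre 58 mm high, nearly square to the ramp. Rolls freely, and back if let go on the ramp; best pushed on the barrel at mid-height (at the rims it can jam).
- tin: Bystander: plain metal tin, 76 mm in diameter, 75 mm high, beyond the stand; origin under its centre.
- brush: Bystander: brush with a wooden handle, 200 mm long, lying beyond the stand; origin at its underside.
Things that resemble listed ones, but are neither listed nor needed, are in the scene too. Several things look just like the part that bears reel_mid: the one meant starts farthest to the robot's right.

How it is judged:
On the way, in this order (a step that is already met when the one before it is completed fails the run):
1. the loose roller lies in both slots with its axle on the slot bottoms, and is let go, while the reel is still off the cradle (height (world z) of roller_end_a between 0.026 and 0.034 m and height (world z) of roller_end_b between 0.026 and 0.034 m and x of roller_mid in the frame of stand between 0.038 and 0.046 m and y of roller_mid in the frame of stand between -0.01 and 0.01 m and x of reel_mid in the frame of stand below -0.1 m and contact force between the fingers and roller below 0.1 N), for 0.2 s.
2. the reel bears on the stand's ramp on its way up (contact force between reel and stand above 0.3 N and x of reel_mid in the frame of stand between -0.165 and -0.085 m), for 0.05 s.
At the end, for the whole second after the job is handed in: Both ends of the roller's axle 30 +-4 mm above the bench, its centre within 4 mm of the slots along the stand; the reel still on both rollers: centre within 8 mm of the cradle's middle along the stand, 92 +-5 mm above the bench, axle within 0.2 rad of the rollers' direction (height (world z) of roller_end_a between 0.026 and 0.034 m and height (world z) of roller_end_b between 0.026 and 0.034 m and x of roller_mid in the frame of stand between 0.038 and 0.046 m and x of reel_mid in the frame of stand between -0.008 and 0.008 m and height (world z) of reel_mid between 0.087 and 0.097 m and angle between the y axis of reel_mid and the y axis of stand, either way round below 0.2 rad and linear speed of each of reel, roller below 0.03 m/s); the robot touches nothing.
It fails at once if the reel is lifted off (its centre more than 125 mm above the bench) (height (world z) of reel_mid above 0.125 m).
It fails at once if the tin or the brush is moved more than 40 mm (distance of any of tin, brush from where it was at the start of the episode above 0.04 m).
It also fails if it takes over 64 s, if anything falls off the work surface, if the arm or the gripper's body presses on something with over 40 N, if the wrist force passes 120 N, or if a joint passes its speed limit or range.

### The arm

A 6-joint arm with a two-finger parallel gripper is mounted at the origin on the work surface. World frame = base frame: x ahead of the robot, y to its left, z up, the work surface at z = 0. Lengths are in m, angles in rad, forces in N, time in s.
With the tool pointing down it reaches from about 0.325 to 0.9 m from the base axis. Payload 6.1 kg.
Tool frame: the origin (TCP) lies between the finger pads; the fingertips stand 14 mm ahead of it and the grasp point (between the pads) lies 5 mm behind it (arm.tips_ahead is the z of the fingertips in the tool frame, in m); z points along the fingers, y is the direction in which the jaws open and shut (so a half turn about z gives the same grasp; the last joint's range is limited). The gripper opens to 87 mm and grips with 3 to 60 N. Pads are 19 mm wide; open, the fingers measure 117 mm over their backs; the gripper's body (75 mm by 190 mm) begins 51 mm behind the grasp point.
Start: joints at [-1.381, 0.22, 1.526, -0, 1.395, -0.126], TCP at [0.194, -0.594, 0.237] pointing down, gripper open.
Joint ranges: [-2.98, 2.98], [-0.91, 2.08], [0.09, 2.57], [-1.24, 4.39], [0.2, 2.65], [-2.68, 2.68]. Speed limits (rad/s): [2.57, 2.57, 3.01, 3.14, 3.14, 3.14].

### API

Orientations are given as a rotation vector (axis times angle).
In Python, from station import arm gives the robot as it stands.
- The arm moves only by the tool servo_tool, never from a script. Its argument "commands" is a list of rows, each a list of 7 numbers: the shift along the world's x, y, z in m, then the turn, a rotation vector about the world's x, y, z in degrees, then the finger opening in m, from 0 to 0.087. A call has 1 to 8 rows; each row shifts and turns the commanded pose from where the row before left it; what a row does not reach is not made up. A row lasts 1/12 s, in which the tool goes at most 41.7 mm and 7.16 degrees, less where a joint would pass 70% of its speed; a pose out of reach is approached as far as the arm can. A call with a gripper value outside its range is refused whole. The fingers move at their own pace and stop on an object; the grip force is fixed at half the most. Time passes only in rows, so rows that do not move let the fingers close. It gives the time, the measured TCP pose, the force and the opening at its end, in the units of the state.
- arm.get_obs(): the state, without advancing time (a new reading comes with each control period).
- arm.read_camera(name): name is "scene" or "top" or "wrist"; returns a dict with "image" (384x512x3 uint8, red, green, blue), "intrinsics" (3x3 intrinsics, pixels), "world_to_cam" (4x4, takes a point from world to camera coordinates); the wrist camera has in their place "mount" (4x4, takes a point from camera to tool coordinates, whose origin is the TCP and whose axes are the flange's). Camera axes: x right, y up, looking along -z (the intrinsics and any distortion apply to the point x, -y, -z); pixel columns grow to the right and rows downward; lengths in m; the calibration is good to about 2 mm. A picture is of the moment at which its call begins: read the wrist's pose just before it. There is no depth.
- arm.close_job(): hands the job in, once; it reports no verdict.
The state is a dict: "time_s": time; "joint_pos": joint angles; "joint_velocities": joint speeds; "joint_torque": joint torques, N m; "ee_pos": TCP position; "ee_rot": TCP orientation; "force": force on the tool from outside, world axes, zero at the start; "wrist_torque": the same for the moment, N m; "opening": opening from 0.0 (shut) to 1.0 (fully open).
Only numpy, scipy, OpenCV 4.12 (cv2) and the standard library are available. Lean on these libraries where they do the work, as an engineer would, in place of code of your own. Each camera call takes 0.05 s, during which the arm holds its last target.

## Working session

There is one attempt and no reset: what is moved stays moved. The work goes in short steps, Python scripts to look and compute and a tool call to move; the robot and the scene stay as the last step left them, time stands still between calls to the robot, and variables do not carry over. Pictures are saved under pics/ and viewed, and the job is handed in when it is done.

Besides the shell and the picture viewer there is one more tool, called after "Call:" as name(argument=value, ...), one argument or row to a line, values as JSON. servo_tool: Moves the arm, as the interface text tells. Its arguments: {"type":"object","properties":{"commands":{"type":"array"}},"required":["commands"]}

```bash
mkdir -p pics; ls
cat > h.py <<'E'
import numpy as np, cv2
from station import arm
def snap(n,f):
    r=arm.read_camera(n); cv2.imwrite('pics/'+f+'.png',r['image'][:,:,::-1])
    np.savez('pics/'+f+'.npz',**{k:np.array(v) for k,v in r.items()})
    return r
E
python3 - <<'E'
from h import *
s=arm.get_obs(); print(s)
a=snap('scene','s0'); b=snap('top','t0')
for r in(a,b): print({k:v for k,v in r.items() if k!='image'})
E
```

```text
pics
{'time_s': 0.0, 'joint_pos': array([-1.38111338e+00,  2.21200203e-01,  1.52760152e+00, -2.66405344e-05,
        1.39471572e+00, -1.26104194e-01]), 'joint_velocities': array([ 1.03553054e-03, -4.08576138e-05, -4.22113576e-04,  7.75274133e-04,
        1.79549945e-03,  1.24848645e-03]), 'joint_torque': array([-1.40331722e-03, -4.94608605e+01, -3.87380290e+01,  6.98668300e-02,
        5.73950959e-02, -1.69012974e-04]), 'ee_pos': array([ 0.19397568, -0.59351168,  0.23545838]), 'ee_rot': array([-3.10061316e+00, -4.93683692e-01,  1.37185730e-04]), 'force': array([ 0.26869044,  0.21415801, -0.01662978]), 'wrist_torque': array([ 0.07294241, -0.02643208,  0.00064441]), 'opening': 1.001501231194069}
{'intrinsics': array([[395.41765112,   0.        , 259.10120612],
       [  0.        , 395.41765112, 197.86513947],
       [  0.        ,   0.        ,   1.        ]]), 'world_to_cam': array([[ 5.15586282e-01,  8.56837250e-01,  8.44357487e-04,
        -2.84461655e-01],
       [-6.47115187e-01,  3.88743549e-01,  6.55835641e-01,
         3.02987650e-01],
       [ 5.61616168e-01, -3.38686256e-01,  7.54903239e-01,
        -1.49466227e+00],
       [ 0.00000000e+00,  0.00000000e+00,  0.00000000e+00,
         1.00000000e+00]])}
{'intrinsics': array([[449.23353273,   0.        , 254.35837229],
       [  0.        , 449.23353273, 198.34085936],
       [  0.        ,   0.        ,   1.        ]]), 'world_to_cam': array([[-0.01950475, -0.99969405, -0.01521098,  0.00937524],
       [ 0.99567624, -0.02080386,  0.09053189, -0.57611958],
       [-0.09082063, -0.01337941,  0.99577739, -1.38450511],
       [ 0.        ,  0.        ,  0.        ,  1.        ]])}
```

View pics/s0.png

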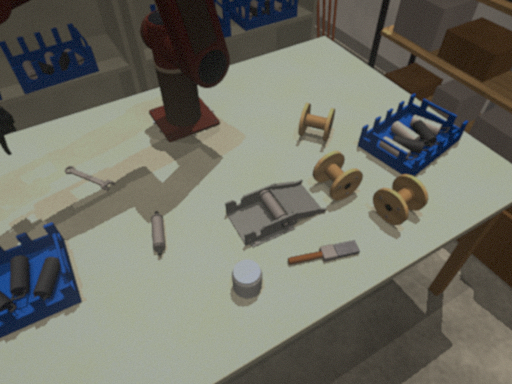

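View pics/t0.png

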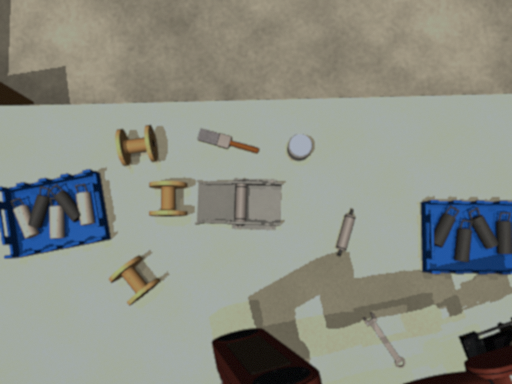

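Run:
```python
import cv2
i=cv2.imread('pics/t0.png')
cv2.imwrite('pics/c1.png',cv2.resize(i[165:265,140:300],None,fx=5,fy=5,interpolation=cv2.INTER_CUBIC))
cv2.imwrite('pics/c2.png',cv2.resize(i[195:265,310:390],None,fx=8,fy=8,interpolation=cv2.INTER_CUBIC))
i=cv2.imread('pics/s0.png')
cv2.imwrite('pics/c3.png',cv2.resize(i[140:280,140:370],None,fx=3.4,fy=3.4,interpolation=cv2.INTER_CUBIC))
```

```text
(no output)
```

View pics/c1.png

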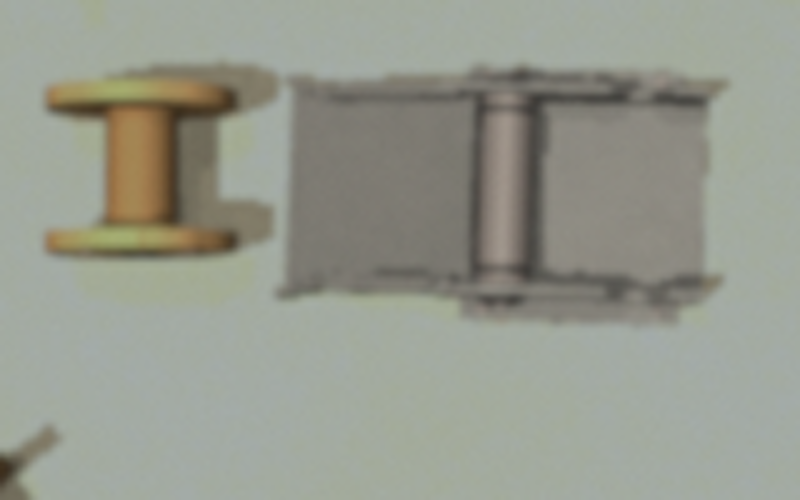

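View pics/c2.png

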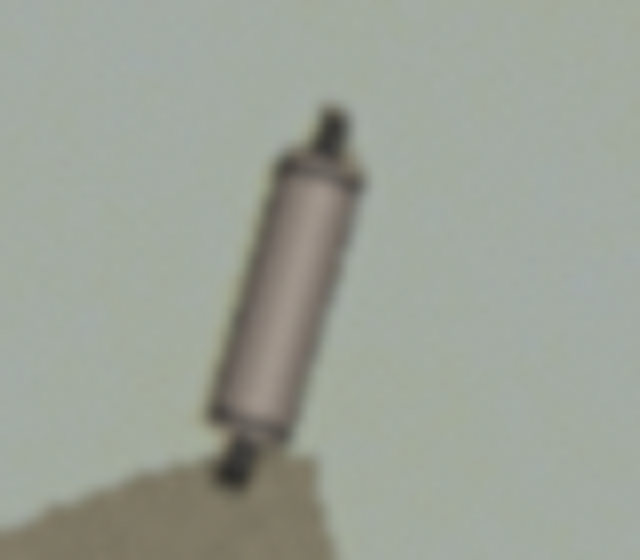

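View pics/c3.png

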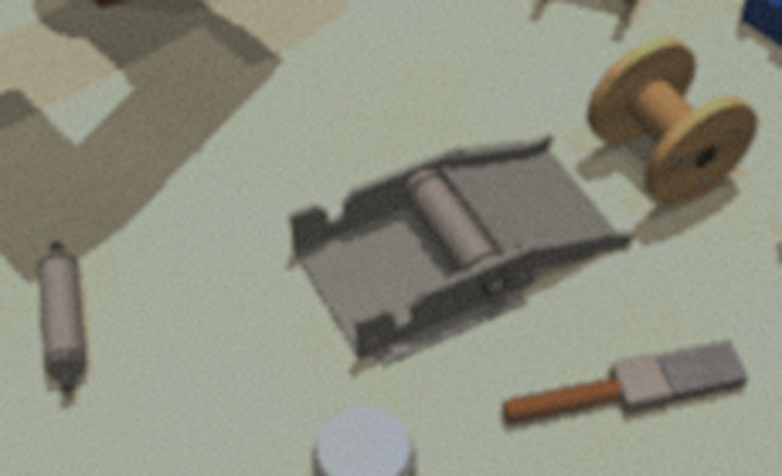

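```bash
cat >> h.py <<'E'
def unproj(f,pts,z):
    d=np.load('pics/'+f+'.npz'); K=d['intrinsics']; T=d['world_to_cam'] if 'world_to_cam' in d else np.linalg.inv(d['c2w'])
    R=T[:3,:3]; c=-R.T@T[:3,3]; out=[]
    for (u,v),zz in zip(pts,np.broadcast_to(z,len(pts))):
        r=R.T@np.array([(u-K[0,2])/K[0,0],-(v-K[1,2])/K[1,1],-1.]); s=(zz-c[2])/r[2]; out.append(c+s*r)
    return np.array(out)
def proj(f,P):
    d=np.load('pics/'+f+'.npz'); K=d['intrinsics']; T=d['world_to_cam'] if 'world_to_cam' in d else np.linalg.inv(d['c2w'])
    p=np.atleast_2d(P)@T[:3,:3].T+T[:3,3]
    return np.c_[K[0,2]+K[0,0]*p[:,0]/-p[:,2],K[1,2]+K[1,1]*p[:,1]/p[:,2]]
def wsnap(f):
    from scipy.spatial.transform import Rotation as Ro
    s=arm.get_obs(); r=arm.read_camera('wrist'); cv2.imwrite('pics/'+f+'.png',r['image'][:,:,::-1])
    T=np.eye(4);T[:3,:3]=Ro.from_rotvec(s['ee_rot']).as_matrix();T[:3,3]=s['ee_pos']
    np.savez('pics/'+f+'.npz',intrinsics=r['intrinsics'],c2w=T@r['mount']); return r
E
python3 - <<'E'
from h import *
np.set_printoptions(precision=4,suppress=True)
c1=lambda p:(p[0]/5+139.9,p[1]/5+164.9)
c3=lambda p:(p[0]/3.4+140,p[1]/3.4+140)
c2=lambda p:(p[0]/8+309.9,p[1]/8+194.9)
print('roller',unproj('t0',[c2((337,108)),c2((232,488))],.017), unproj('s0',[c3((56,245)),c3((67,400))],.017))
print('near',unproj('t0',[c1((508,97)),c1((500,278))],.03))
print('near s',unproj('s0',[c3((427,178)),c3((480,258))],.045))
print('foot',unproj('t0',[c1((293,85)),c1((285,290))],.005))
print('end',unproj('t0',[c1((725,88)),c1((718,285))],.0), unproj('s0',[c3((293,262)),c3((355,367))],0))
print('reel flange tops',unproj('t0',[c1((140,80)),c1((140,252)),c1((140,165))],.1))
print('reel',unproj('t0',[c1((140,165))],.07))
print('brush,tin',unproj('t0',[(200,135),(258,151),(300,145)],[.01,.01,.075]))
r=arm.read_camera('wrist'); print(r['mount'],r['intrinsics'])
E
```

```text
roller [[ 0.5389 -0.3086  0.017 ]
 [ 0.3915 -0.262   0.017 ]] [[ 0.3941 -0.2603  0.017 ]
 [ 0.5481 -0.3113  0.017 ]]
near [[0.621  0.0372 0.03  ]
 [0.5074 0.0441 0.03  ]]
near s [[0.5151 0.0447 0.045 ]
 [0.6146 0.0356 0.045 ]]
foot [[0.6348 0.176  0.005 ]
 [0.5036 0.1821 0.005 ]]
end [[ 0.6275 -0.1008  0.    ]
 [ 0.5014 -0.0931  0.    ]] [[ 0.5048 -0.0866 -0.    ]
 [ 0.6287 -0.0944  0.    ]]
reel flange tops [[0.6273 0.2546 0.1   ]
 [0.5242 0.2548 0.1   ]
 [0.5762 0.2547 0.1   ]]
reel [[0.5791 0.2609 0.07  ]]
brush,tin [[ 0.7863  0.1692  0.01  ]
 [ 0.7298 -0.0167  0.01  ]
 [ 0.7327 -0.1457  0.075 ]]
[[ 0.0006  0.9595  0.2818  0.0753]
 [ 1.     -0.0008  0.0005  0.0001]
 [ 0.0007  0.2818 -0.9595 -0.1477]
 [ 0.      0.      0.      1.    ]] [[280.3568   0.     255.0175]
 [  0.     280.3568 187.0213]
 [  0.       0.       1.    ]]
```

Call:
servo_tool(
  commands=[
    [0.017,0.019,0,0,0,-4.4,0.087],
    [0.017,0.019,0,0,0,-4.4,0.087],
    [0.017,0.019,0,0,0,-4.4,0.087],
    [0.017,0.019,0,0,0,-4.4,0.087],
    [0.017,0.019,0,0,0,-4.4,0.087],
    [0.017,0.019,0,0,0,-4.4,0.087],
    [0.017,0.019,0,0,0,-4.4,0.087],
    [0.017,0.019,0,0,0,-4.7,0.087],
  ],
)

```text
time_s: 0.82
ee_pos: [0.3307, -0.4409, 0.2362]
ee_rot: [-3.104, 0.481, 0.0]
force: [0.3, -0.6, 0.2]
opening: 1.001
```

Call:
servo_tool(
  commands=[
    [0.017,0.02,0,0,0,0,0.087],
    [0.017,0.02,0,0,0,0,0.087],
    [0.017,0.02,0,0,0,0,0.087],
    [0.017,0.02,0,0,0,0,0.087],
    [0.017,0.02,0,0,0,0,0.087],
    [0.017,0.02,0,0,0,0,0.087],
    [0.017,0.02,-0.02,0,0,0,0.087],
    [0.017,0.017,-0.015,0,0,0,0.087],
  ],
)

```text
time_s: 1.48
ee_pos: [0.4671, -0.2839, 0.2014]
ee_rot: [3.105, -0.475, 0.002]
force: [0.2, -0.5, -0.6]
opening: 0.998
```

Call:
servo_tool(
  commands=[
    [0,0,0,0,0,0,0.087],
    [0,0,0,0,0,0,0.087],
    [0,0,0,0,0,0,0.087],
  ],
)

```text
time_s: 1.73
ee_pos: [0.466, -0.2854, 0.2017]
ee_rot: [3.105, -0.474, -0.0]
force: [0.5, -0.3, 0.4]
opening: 1.001
```

Run:
```python
from h import *
s=arm.get_obs(); print(s['ee_pos'],s['ee_rot'],s['joint_pos'],s['force'])
wsnap('w1')
```

```text
[ 0.46595051 -0.28536999  0.20168839] [ 3.10517627e+00 -4.74468601e-01 -4.85642413e-04] [-6.93581771e-01  6.07545644e-02  1.77032948e+00 -4.98630665e-04
  1.31057946e+00  1.18059580e+00] [ 0.45535806 -0.30796394  0.38069285]
```

View pics/w1.png

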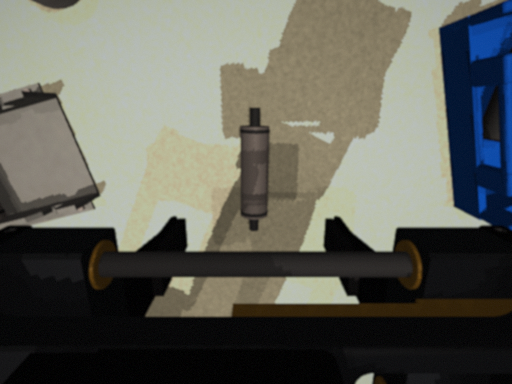

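Run:
```python
from h import *
np.set_printoptions(precision=4,suppress=True)
p=unproj('w1',[(255,108),(253.5,230.5),(254.7,124),(254,217)],.017); print(p, p[:2].mean(0),p[2:].mean(0),np.linalg.norm(p[0]-p[1]),np.linalg.norm(p[3]-p[2]),np.degrees(np.arctan2(*(p[0]-p[1])[1::-1])))
```

```text
[[ 0.5343 -0.3079  0.017 ]
 [ 0.3891 -0.2606  0.017 ]
 [ 0.5173 -0.3023  0.017 ]
 [ 0.4068 -0.2668  0.017 ]] [ 0.4617 -0.2842  0.017 ] [ 0.4621 -0.2845  0.017 ] 0.1527058606397225 0.11602935037865693 -18.068792863292643
```

Call:
servo_tool(
  commands=[
    [-0.004,0.001,-0.03,0,0,-0.7,0.087],
    [0,0,-0.03,0,0,0,0.087],
    [0,0,-0.03,0,0,0,0.087],
    [0,0,-0.03,0,0,0,0.087],
    [0,0,-0.02,0,0,0,0.087],
    [0,0,-0.02,0,0,0,0.087],
    [0,0,-0.015,0,0,0,0.087],
    [0,0,-0.008,0,0,0,0.087],
  ],
)

```text
time_s: 2.45
ee_pos: [0.4608, -0.2848, 0.0172]
ee_rot: [-3.101, 0.497, 0.002]
force: [-0.5, -0.2, -0.2]
opening: 1.003
```

Call:
servo_tool(
  commands=[
    [0,0,0,0,0,0,0.087],
    [0,0,0,0,0,0,0.087],
  ],
)

```text
time_s: 2.62
ee_pos: [0.4621, -0.285, 0.0192]
ee_rot: [3.102, -0.496, 0.001]
force: [0.0, -1.0, 0.2]
opening: 1.005
```

Run:
```python
from h import *
s=arm.get_obs(); print(s['ee_pos'],s['ee_rot'],s['force'])
wsnap('w2')
```

```text
[ 0.46213168 -0.28500493  0.01918823] [ 3.10185305e+00 -4.95844962e-01  7.50001800e-04] [ 0.00154512 -1.04743163  0.22260583]
```

View pics/w2.png

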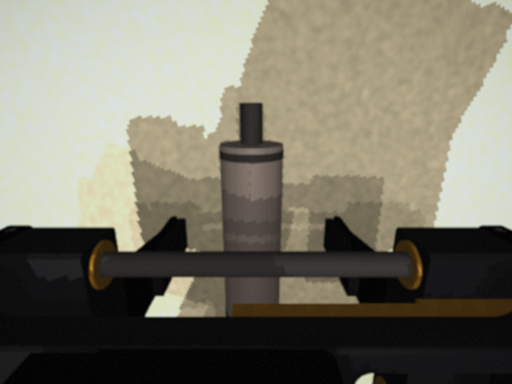

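The roller lies along the tool's x axis, between the open jaws (far axle tip at (251,103)). I'll close and lift.

Call:
servo_tool(
  commands=[
    [0,0,-0.001,0,0,0,0.02],
    [0,0,0,0,0,0,0.02],
    [0,0,0,0,0,0,0.02],
    [0,0,0,0,0,0,0.02],
    [0,0,0,0,0,0,0.02],
    [0,0,0,0,0,0,0.02],
    [0,0,0,0,0,0,0.02],
    [0,0,0,0,0,0,0.02],
  ],
)

```text
time_s: 3.33
ee_pos: [0.4621, -0.284, 0.0175]
ee_rot: [-3.102, 0.494, 0.0]
force: [-0.3, 0.1, 0.1]
opening: 0.479
```

Call:
servo_tool(
  commands=[
    [0,0,0.01,0,0,0,0.02],
    [0,0,0.02,0,0,0,0.02],
    [0,0,0.03,0,0,0,0.02],
    [0,0,0.03,0,0,0,0.02],
    [0,0,0.03,0,0,0,0.02],
    [0,0,0.03,0,0,0,0.02],
    [0,0,0.02,0,0,0,0.02],
    [0,0,0,0,0,0,0.02],
  ],
)

```text
time_s: 4.0
ee_pos: [0.4644, -0.2859, 0.1934]
ee_rot: [3.098, -0.493, 0.012]
force: [1.0, -0.4, -2.0]
opening: 0.388
```

Call:
servo_tool(
  commands=[
    [0.012,0.03,0,0,0,1.8,0.02],
    [0.012,0.03,0,0,0,1.8,0.02],
    [0.012,0.03,0,0,0,1.8,0.02],
    [0.012,0.03,0,0,0,1.8,0.02],
    [0.012,0.03,0,0,0,1.8,0.02],
    [0.012,0.03,0,0,0,1.8,0.02],
    [0.012,0.03,0,0,0,1.9,0.02],
    [0.012,0.03,0,0,0,2,0.02],
  ],
)

```text
time_s: 4.67
ee_pos: [0.5572, -0.0423, 0.1855]
ee_rot: [-3.14, 0.091, 0.005]
force: [-0.1, -0.4, -2.6]
opening: 0.379
```

Call:
servo_tool(
  commands=[
    [0,0,0,0,0,0,0.02],
    [0,0,0,0,0,0,0.02],
    [0,0,0,0,0,0,0.02],
  ],
)

```text
time_s: 4.92
ee_pos: [0.557, -0.044, 0.1859]
ee_rot: [3.14, -0.093, -0.004]
force: [-0.2, -0.3, -3.7]
opening: 0.377
```

Run:
```python
from h import *
s=arm.get_obs(); print(s['ee_pos'],s['ee_rot'],s['force'])
wsnap('w3');snap('scene','s3');snap('top','t3')
i=cv2.imread('pics/w3.png')
cv2.imwrite('pics/w3b.png',cv2.resize(i[0:250],None,fx=1.56,fy=1.56))
i=cv2.imread('pics/s3.png')
cv2.imwrite('pics/s3b.png',cv2.resize(i[120:280,200:400],None,fx=3.5,fy=3.5,interpolation=cv2.INTER_CUBIC))
```

```text
[ 0.55703266 -0.04404353  0.18589717] [ 3.1401495  -0.09262224 -0.00444513] [-0.24312758 -0.26898194 -3.67889222]
```

View pics/w3b.png

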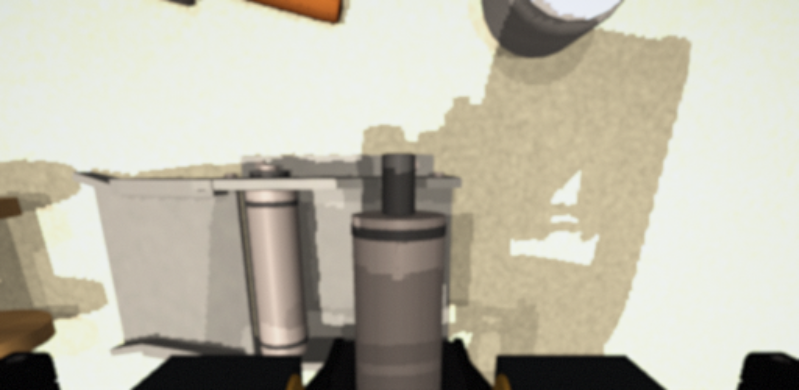

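View pics/s3b.png

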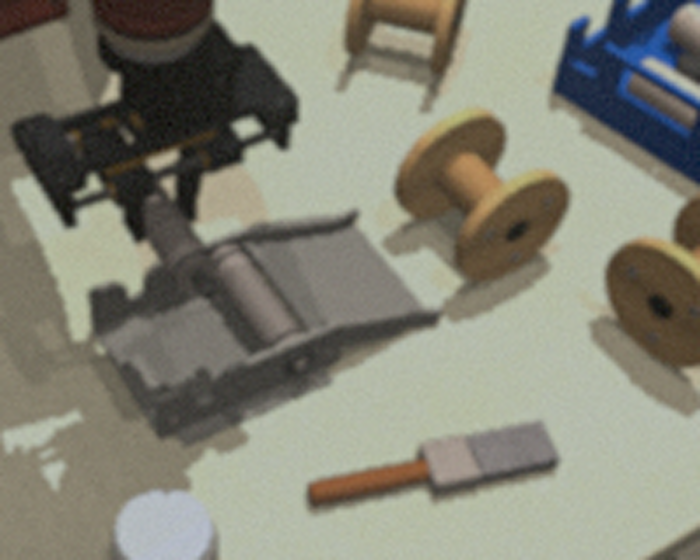

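```bash
cat > fit.py <<'E'
from h import *
from scipy.optimize import least_squares
np.set_printoptions(precision=4,suppress=True)
c1=lambda p:(p[0]/5+139.9,p[1]/5+164.9)
c3=lambda p:(p[0]/3.4+139.8,p[1]/3.4+139.8)
w3=lambda p:(p[0]/1.56,p[1]/1.56)
obs=[('t0',c1((508,94)),(-.042,.055,.035),1),('t0',c1((500,280)),(-.042,-.055,.035),1),
('s0',c3((293,262)),(.084,-.066,0),1),('s0',c3((355,367)),(.084,.066,0),1),
('w3',w3((272,190)),(-.042,.055,.038),1),('w3',w3((282,350)),(-.042,-.055,.038),1),('w3',w3((460,180)),(.084,.063,.052),1)]
def S(q,P):
    P=np.atleast_2d(P);a=q[2];ex=np.array([np.cos(a),np.sin(a),0]);ey=np.array([-np.sin(a),np.cos(a),0])
    return np.array([q[0],q[1],0])+P[:,:1]*ex+P[:,1:2]*ey+P[:,2:]*[0,0,1]
if __name__=='__main__':
    f=lambda q:np.concatenate([(proj(n,S(q,P))[0]-uv)*w for n,uv,P,w in obs])
    r=least_squares(f,[.562,-.001,-1.63],loss='soft_l1'); print(r.x,np.degrees(r.x[2]));print(f(r.x).reshape(-1,2))
    np.save('stand.npy',r.x)
    print('slotmid',S(r.x,(.042,0,.03)))
    lines=[[(-.182,-.056,0),(-.182,.056,0)],[(.084,-.06,.004),(.084,.06,.004)]]
    for s in(-1,1):
        for y in(.06,.066):
            lines.append([(.084,s*y,0),(.084,s*y,.052),(.062,s*y,.052),(.05,s*y,.04),(.05,s*y,.024),(.034,s*y,.024),(.034,s*y,.04),(.022,s*y,.052),(-.03,s*y,.052)])
    for n,box,k in(('t0',(140,165,300,265),5),('s0',(140,140,370,280),3.4),('w3',(0,0,512,250),1.56),('s3',(200,120,400,280),3.5)):
        i=cv2.imread(f'pics/{n}.png');x0,y0,x1,y1=box
        i=cv2.resize(i[y0:y1,x0:x1],None,fx=k,fy=k,interpolation=cv2.INTER_CUBIC)
        for L in lines:
            p=((proj(n,S(r.x,np.array(L)))-[x0,y0]+.5)*k-.5).round().astype(int)
            cv2.polylines(i,[p.reshape(-1,1,2)],False,(0,0,255),1)
        cv2.imwrite(f'pics/o_{n}.png',i)
E
python3 fit.py
```

```text
[ 0.5616 -0.0021 -1.6269] -93.21685970567238
[[ 0.0999  1.0674]
 [ 0.3136 -1.0096]
 [-0.6769 -3.4773]
 [ 0.6231 -2.0145]
 [-1.8584  1.0626]
 [ 0.0228 -2.8028]
 [ 2.3366 -0.2931]]
slotmid [[ 0.5593 -0.0441  0.03  ]]
```

View pics/o_s0.png

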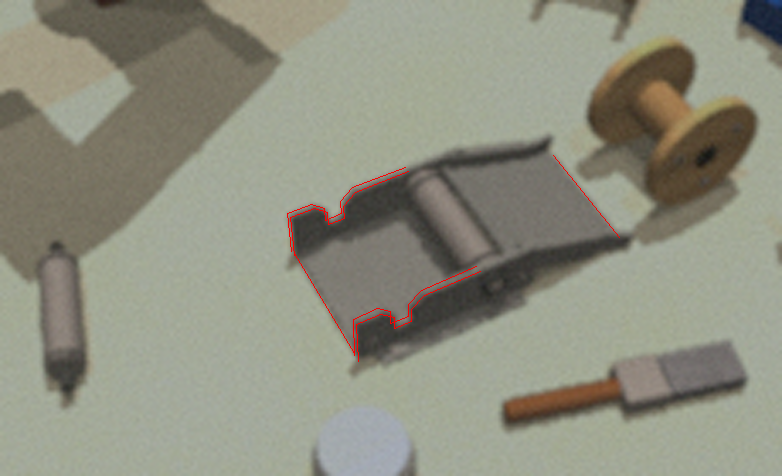

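View pics/o_t0.png

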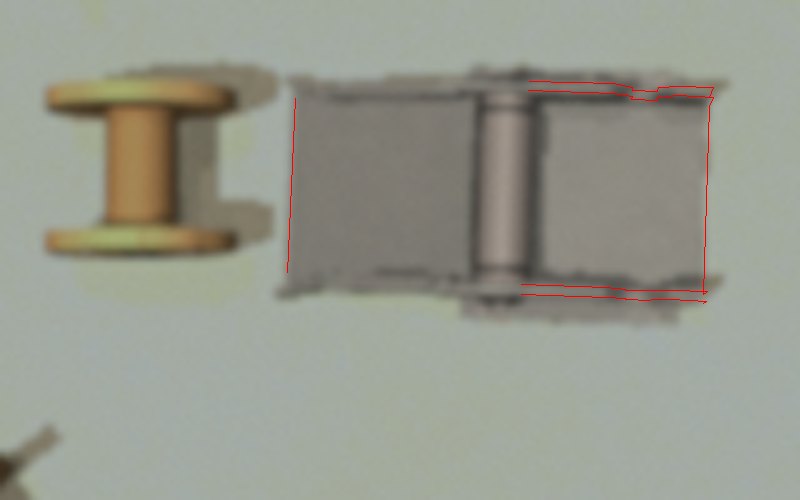

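View pics/o_w3.png

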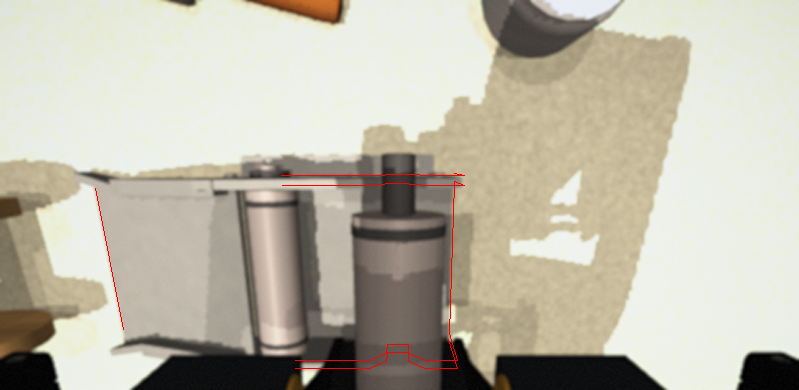

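Call:
servo_tool(
  commands=[
    [0.003,0,-0.03,0,0,0.2,0.02],
    [0,0,-0.03,0,0,0,0.02],
    [0,0,-0.03,0,0,0,0.02],
    [0,0,-0.02,0,0,0,0.02],
    [0,0,-0.006,0,0,0,0.02],
    [0,0,0,0,0,0,0.02],
    [0,0,0,0,0,0,0.02],
  ],
)

```text
time_s: 5.65
ee_pos: [0.5616, -0.0449, 0.0724]
ee_rot: [3.14, -0.09, 0.001]
force: [-0.2, -0.6, -2.1]
opening: 0.383
```

Run:
```python
from h import *
np.set_printoptions(precision=4,suppress=True)
print(unproj('w3',[(398/1.56,155/1.56)],.186))
s=arm.get_obs(); print(s['ee_pos'],s['ee_rot'],s['force'])
wsnap('w4');snap('scene','s4')
i=cv2.imread('pics/w4.png')
cv2.imwrite('pics/w4b.png',cv2.resize(i[80:250,100:400],None,fx=2.6,fy=2.6,interpolation=cv2.INTER_CUBIC))
i=cv2.imread('pics/s4.png')
cv2.imwrite('pics/s4b.png',cv2.resize(i[150:260,200:340],None,fx=5,fy=5,interpolation=cv2.INTER_CUBIC))
```

```text
[[ 0.6349 -0.0494  0.186 ]]
[ 0.5616 -0.0449  0.0724] [ 3.1401 -0.0896  0.0012] [-0.1997 -0.599  -2.0825]
```

View pics/w4b.png

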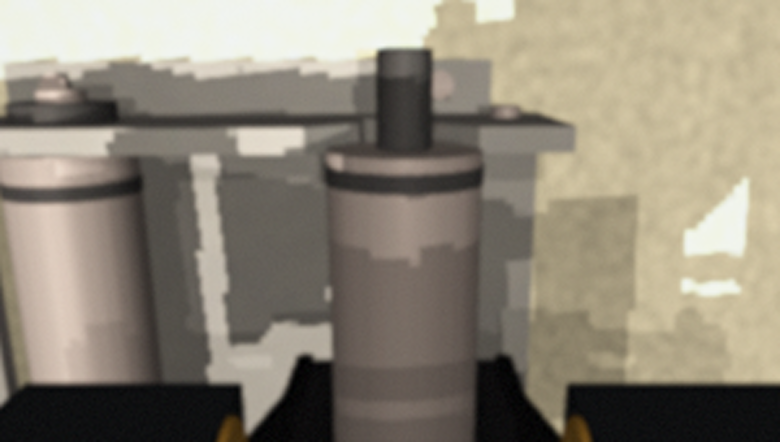

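View pics/s4b.png

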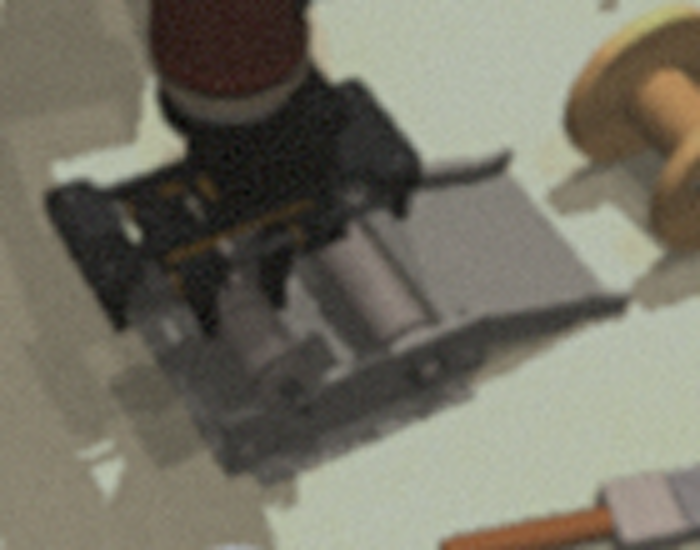

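Run:
```python
from fit import *
q=np.load('stand.npy')
i=cv2.imread('pics/w4.png');k=4;x0,y0,x1,y1=200,90,350,160
i=cv2.resize(i[y0:y1,x0:x1],None,fx=5,fy=5,interpolation=cv2.INTER_CUBIC)
i=cv2.convertScaleAbs(i,alpha=1.4,beta=10)
cv2.imwrite('pics/w4c.png',i)
f=lambda P:(proj('w4',S(q,P))-[x0,y0]+.5)*5
for x in(.084,.062,.042,.022): print(x,f((x,.060,.052)),f((x,.066,.052)))
print(f([(.034,.06,.024),(.05,.06,.024),(.084,.06,.0)]))
s=arm.get_obs();p=s['ee_pos'];R=S(q,(0,0,0))[0];ex=S(q,(1,0,0))[0]-R;ey=S(q,(0,1,0))[0]-R
print('tcp in stand',(p-R)@ex,(p-R)@ey)
```

```text
0.084 [[619.4879 232.3753]] [[622.9801 180.7234]]
0.062 [[434.018  232.4127]] [[435.6086 180.7654]]
0.042 [[265.4347 232.4468]] [[265.2969 180.8036]]
0.022 [[ 96.8757 232.4808]] [[ 95.0102 180.8417]]
[[209.1886 210.8032]
 [325.2884 210.7787]
 [540.756  196.4536]]
tcp in stand 0.04258511362971047 0.003559454060233015
```

View pics/w4c.png

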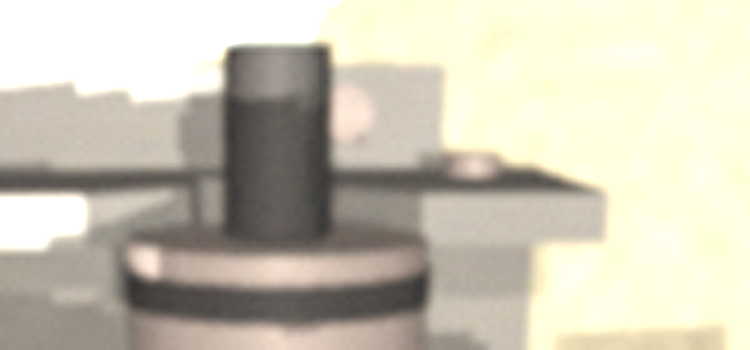

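Call:
servo_tool(
  commands=[
    [-0.004,0.002,0,0,0,0,0.02],
    [0,0,-0.01,0,0,0,0.02],
    [0,0,-0.01,0,0,0,0.02],
    [0,0,-0.008,0,0,0,0.02],
    [0,0,-0.006,0,0,0,0.02],
    [0,0,0,0,0,0,0.02],
  ],
)

```text
time_s: 6.25
ee_pos: [0.558, -0.042, 0.0394]
ee_rot: [-3.14, 0.087, -0.001]
force: [-6.8, 1.5, 18.0]
opening: 0.383
```

Run:
```python
from h import *
s=arm.get_obs(); print(s['ee_pos'],s['ee_rot'],s['force'],s['wrist_torque'])
wsnap('w5');snap('scene','s5')
i=cv2.imread('pics/w5.png')
cv2.imwrite('pics/w5b.png',cv2.resize(i[80:250,100:400],None,fx=2.6,fy=2.6,interpolation=cv2.INTER_CUBIC))
```

```text
[ 0.55796261 -0.04198991  0.03936322] [-3.14032301e+00  8.70957677e-02 -8.13898966e-04] [-6.80187355  1.46762016 18.04178338] [0.4070342  1.24723478 0.06180576]
```

View pics/w5b.png

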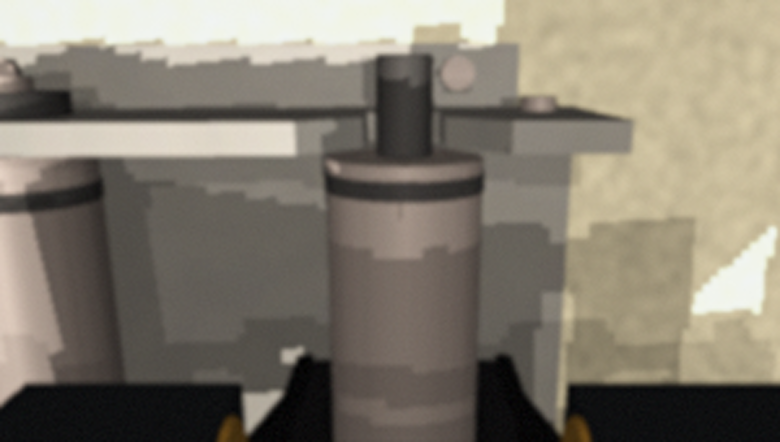

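Run:
```python
from h import *
i=cv2.imread('pics/s5.png')
cv2.imwrite('pics/s5b.png',cv2.resize(i[180:250,220:320],None,fx=7,fy=7,interpolation=cv2.INTER_CUBIC))
```

```text
(no output)
```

View pics/s5b.png

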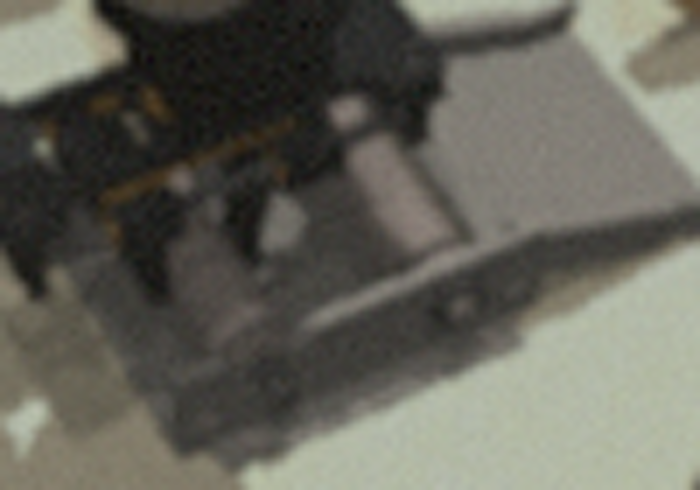

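Call:
servo_tool(
  commands=[
    [0,0,0,0,0,0,0.045],
    [0,0,0,0,0,0,0.06],
    [0,0,0,0,0,0,0.06],
    [0,0,0,0,0,0,0.06],
    [0,0,0,0,0,0,0.06],
  ],
)

```text
time_s: 6.77
ee_pos: [0.5569, -0.0421, 0.037]
ee_rot: [-3.14, 0.088, 0.001]
force: [-0.0, 0.3, 0.3]
opening: 0.648
```

Call:
servo_tool(
  commands=[
    [0,0,0.01,0,0,0,0.06],
    [0,0,0.02,0,0,0,0.06],
    [0,0,0.03,0,0,0,0.06],
    [0,0,0.03,0,0,0,0.06],
    [0,0,0.03,0,0,0,0.06],
    [0,0,0.02,0,0,0,0.06],
    [0,0,0,0,0,0,0.06],
    [0,0,0,0,0,0,0.06],
  ],
)

```text
time_s: 7.43
ee_pos: [0.5583, -0.0423, 0.1798]
ee_rot: [3.14, -0.088, 0.006]
force: [-0.3, -0.2, -0.7]
opening: 0.692
```

Run:
```python
from h import *
s=arm.get_obs(); print(s['ee_pos'],s['ee_rot'],s['force'],s['wrist_torque'])
wsnap('w6');snap('scene','s6');snap('top','t6')
i=cv2.imread('pics/w6.png')
cv2.imwrite('pics/w6b.png',cv2.resize(i[:250],None,fx=1.56,fy=1.56,interpolation=cv2.INTER_CUBIC))
i=cv2.imread('pics/s6.png')
cv2.imwrite('pics/s6b.png',cv2.resize(i[180:250,220:320],None,fx=7,fy=7,interpolation=cv2.INTER_CUBIC))
i=cv2.imread('pics/t6.png')
cv2.imwrite('pics/t6b.png',cv2.resize(i[165:265,140:300],None,fx=5,fy=5,interpolation=cv2.INTER_CUBIC))
```

```text
[ 0.55826552 -0.04234283  0.17980928] [ 3.13957744 -0.08783352  0.00625439] [-0.34494615 -0.16848141 -0.73707738] [ 0.05131299  0.08831561 -0.00064943]
```

View pics/w6b.png

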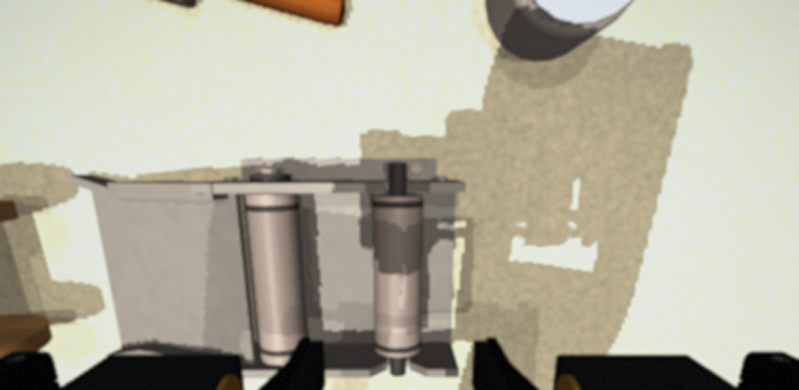

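View pics/s6b.png

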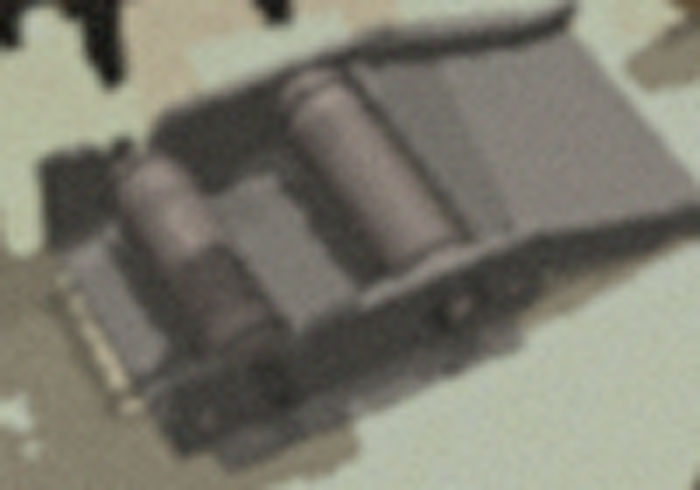

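View pics/t6b.png

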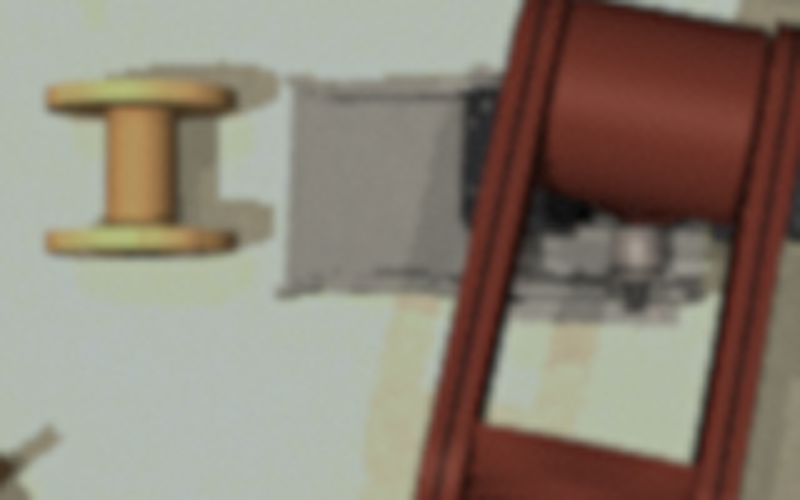

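Call:
servo_tool(
  commands=[
    [0.002,0.025,0.005,0,0,5.6,0.03],
    [0.002,0.025,0.005,0,0,5.6,0.03],
    [0.002,0.025,0.005,0,0,5.6,0.03],
    [0.001,0.025,0.005,0,0,5.6,0.03],
    [0.001,0.025,0,0,0,5.6,0.03],
    [0.001,0.025,0,0,0,5.6,0.03],
    [0.001,0.025,0,0,0,5.6,0.03],
    [0.001,0.025,0,0,0,5.6,0.03],
  ],
)

```text
time_s: 8.25
ee_pos: [0.5669, 0.159, 0.1955]
ee_rot: [-2.934, -1.122, 0.005]
force: [0.4, 0.2, -0.3]
opening: 0.347
```

Call:
servo_tool(
  commands=[
    [0.002,0.025,0,0,0,5.6,0.03],
    [0.002,0.025,0,0,0,5.6,0.03],
    [0.002,0.025,0,0,0,5.6,0.03],
    [0.002,0.025,0,0,0,5.6,0.03],
    [0.001,0.025,0,0,0,5.6,0.03],
    [0.001,0.025,0,0,0,5.7,0.03],
    [0.001,0.025,0,0,0,5.8,0.03],
    [0.001,0.025,0,0,0,5.8,0.03],
  ],
)

```text
time_s: 8.92
ee_pos: [0.5791, 0.3587, 0.1951]
ee_rot: [-2.275, -2.165, 0.005]
force: [1.3, 0.3, 0.4]
opening: 0.346
```

Call:
servo_tool(
  commands=[
    [0,0,0,0,0,0,0.03],
    [0,0,0,0,0,0,0.03],
    [0,0,0,0,0,0,0.03],
  ],
)

```text
time_s: 9.17
ee_pos: [0.5794, 0.3571, 0.1958]
ee_rot: [-2.282, -2.159, 0.005]
force: [-0.4, -0.6, 0.5]
opening: 0.348
```

Run:
```python
from h import *
np.set_printoptions(precision=4,suppress=True)
s=arm.get_obs(); print(s['ee_pos'],s['ee_rot'],s['force'],s['joint_pos'],s['opening'])
wsnap('w7');snap('scene','s7')
c1=lambda p:(p[0]/5+139.9,p[1]/5+164.9)
print(unproj('t0',[c1((45,100)),c1((237,100)),c1((45,240)),c1((237,240))],.058))
print(unproj('t0',[(136,144),(134,280)],.06))
```

```text
[0.5794 0.3571 0.1958] [-2.2818 -2.1587  0.0048] [-0.4235 -0.619   0.4556] [ 0.4369  0.3818  1.4051 -0.0005  1.3577  0.4924] 0.3484156084401366
[[0.6218 0.3222 0.058 ]
 [0.6192 0.2033 0.058 ]
 [0.5352 0.322  0.058 ]
 [0.5328 0.2038 0.058 ]]
[[0.7505 0.3622 0.06  ]
 [0.3326 0.3664 0.06  ]]
```

View pics/w7.png

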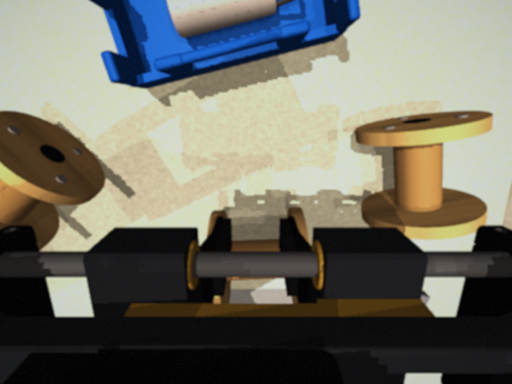

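View pics/s7.png

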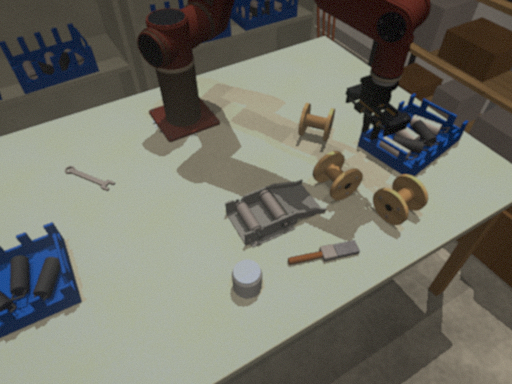

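Call:
servo_tool(
  commands=[
    [0,-0.003,0,-5,0.28,0,0.03],
    [0,-0.003,0,-5,0.28,0,0.03],
    [0,-0.003,0,-5,0.28,0,0.03],
    [0,-0.003,-0.03,0,0,0,0.03],
    [0,0,-0.03,0,0,0,0.03],
    [0,0,-0.03,0,0,0,0.03],
    [0,0,-0.02,0,0,0,0.03],
    [0,0,-0.012,0,0,0,0.03],
  ],
)

```text
time_s: 9.93
ee_pos: [0.5785, 0.3437, 0.0718]
ee_rot: [2.143, 2.026, -0.29]
force: [-0.6, -0.5, -0.5]
opening: 0.347
```

Run:
```python
from h import *
np.set_printoptions(precision=4,suppress=True)
s=arm.get_obs(); print(s['ee_pos'],s['ee_rot'],s['force'],s['opening'])
wsnap('w8');snap('scene','s8');snap('top','t8')
i=cv2.imread('pics/s8.png')
a=cv2.resize(i[80:240,270:430],None,fx=3.5,fy=3.5,interpolation=cv2.INTER_CUBIC)
cv2.imwrite('pics/s8b.png',a)
i=cv2.imread('pics/t8.png')
cv2.imwrite('pics/t8b.png',cv2.resize(i[120:300,90:300],None,fx=3.3,fy=3.3,interpolation=cv2.INTER_CUBIC))
```

```text
[0.5785 0.3437 0.0718] [ 2.1426  2.0263 -0.2905] [-0.6498 -0.525  -0.4942] 0.34737049179490337
```

View pics/s8b.png

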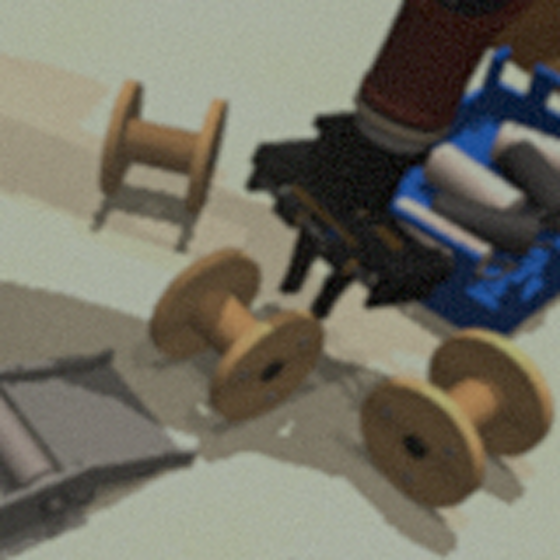

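View pics/w8.png

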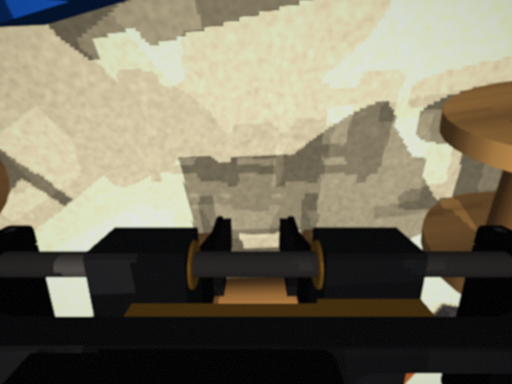

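View pics/t8b.png

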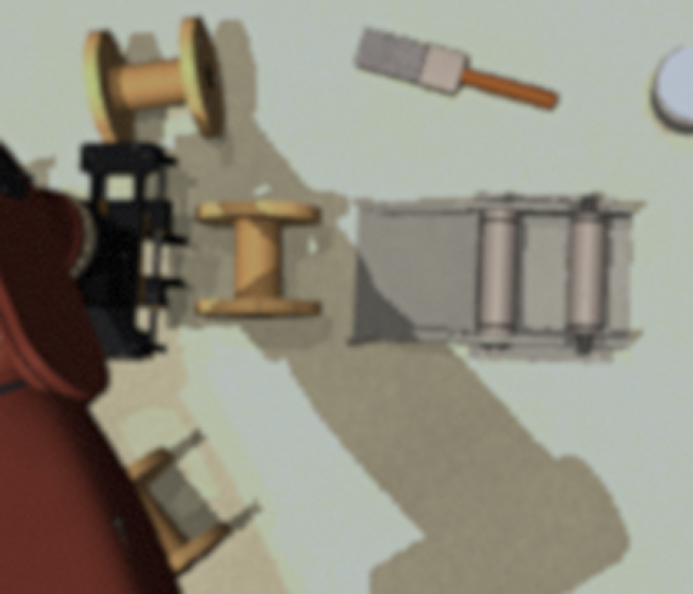

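Call:
servo_tool(
  commands=[
    [-0.0003,-0.007,0,0,0,0,0.03],
    [-0.0003,-0.007,0,0,0,0,0.03],
    [-0.0003,-0.007,0,0,0,0,0.03],
    [-0.0003,-0.007,0,0,0,0,0.03],
    [-0.0003,-0.006,0,0,0,0,0.03],
    [-0.0003,-0.004,0,0,0,0,0.03],
    [-0.0003,-0.003,0,0,0,0,0.03],
    [-0.0002,-0.003,0,0,0,0,0.03],
  ],
)

```text
time_s: 10.75
ee_pos: [0.5778, 0.3015, 0.0757]
ee_rot: [2.141, 2.027, -0.282]
force: [-0.7, 0.1, -0.4]
opening: 0.344
```

Call:
servo_tool(
  commands=[
    [-0.0002,-0.003,0,0,0,0,0.03],
    [-0.0002,-0.003,0,0,0,0,0.03],
    [-0.0002,-0.003,0,0,0,0,0.03],
    [-0.0002,-0.003,0,0,0,0,0.03],
    [-0.0002,-0.003,0,0,0,0,0.03],
    [-0.0002,-0.003,0,0,0,0,0.03],
    [-0.0002,-0.003,0,0,0,0,0.03],
    [-0.0002,-0.003,0,0,0,0,0.03],
  ],
)

```text
time_s: 11.42
ee_pos: [0.5762, 0.2776, 0.0756]
ee_rot: [2.141, 2.028, -0.283]
force: [0.7, 0.1, -0.1]
opening: 0.344
```

```bash
cat > look.py <<'E'
import sys
from h import *
np.set_printoptions(precision=4,suppress=True)
n=sys.argv[1]
s=arm.get_obs(); print(s['ee_pos'],s['ee_rot'],s['force'],s['opening'])
snap('scene','s'+n);snap('top','t'+n)
a=cv2.imread(f'pics/s{n}.png')[110:250,220:400]; b=cv2.imread(f'pics/t{n}.png')[155:250,120:300]
f=lambda i,k:cv2.resize(i,None,fx=k,fy=k,interpolation=cv2.INTER_CUBIC)
a=f(a,2.2);b=f(b,2.2);h=max(a.shape[0],b.shape[0])
p=lambda i:np.vstack([i,np.zeros((h-i.shape[0],i.shape[1],3),np.uint8)])
cv2.imwrite(f'pics/l{n}.png',np.hstack([p(a),p(b)]))
E
python3 look.py 9
```

```text
[0.5762 0.2776 0.0756] [ 2.1405  2.0275 -0.2827] [ 0.729   0.1101 -0.1413] 0.344119544682908
```

View pics/l9.png

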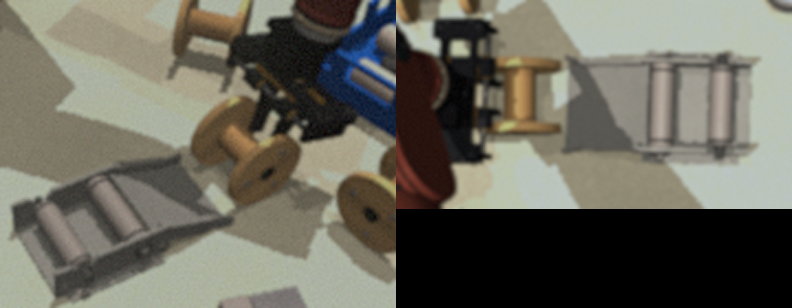

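Call:
servo_tool(
  commands=[
    [-0.0002,-0.004,-0.001,0,0,0,0.03],
    [-0.0002,-0.004,-0.001,0,0,0,0.03],
    [-0.0002,-0.004,-0.001,0,0,0,0.03],
    [-0.0002,-0.004,0,0,0,0,0.03],
    [-0.0002,-0.004,0,0,0,0,0.03],
    [-0.0002,-0.004,0,0,0,0,0.03],
    [-0.0002,-0.003,0,0,0,0,0.03],
    [-0.0002,-0.003,0,0,0,0,0.03],
  ],
)

```text
time_s: 12.18
ee_pos: [0.5746, 0.2475, 0.0726]
ee_rot: [2.141, 2.027, -0.283]
force: [0.5, 0.6, 0.5]
opening: 0.346
```

Call:
servo_tool(
  commands=[
    [-0.0002,-0.003,0,0,0,0,0.03],
    [-0.0002,-0.003,0,0,0,0,0.03],
    [-0.0002,-0.003,0,0,0,0,0.03],
    [-0.0002,-0.003,0,0,0,0,0.03],
    [-0.0002,-0.003,0,0,0,0,0.03],
    [-0.0002,-0.003,0,0,0,0,0.03],
    [-0.0002,-0.003,0,0,0,0,0.03],
    [-0.0002,-0.003,0,0,0,0,0.03],
  ],
)

```text
time_s: 12.85
ee_pos: [0.5742, 0.2249, 0.0738]
ee_rot: [2.14, 2.028, -0.277]
force: [-0.6, 8.1, 9.4]
opening: 0.34
```

```bash
python3 look.py 10
```

```text
[0.5742 0.2249 0.0738] [ 2.1403  2.0277 -0.2771] [-0.6208  8.0808  9.4398] 0.3404712369474336
```

View pics/l10.png

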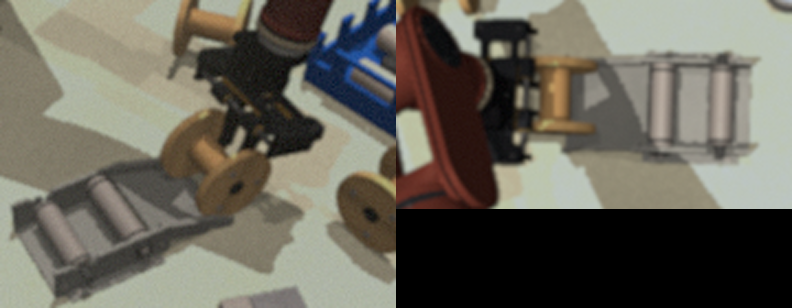

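Call:
servo_tool(
  commands=[
    [0,0.002,-0.003,5,-0.28,0,0.03],
    [0,0,-0.003,5,-0.28,0,0.03],
    [0,0,0,0,0,0,0.03],
    [-0.0001,-0.002,0,0,0,0,0.03],
    [-0.0001,-0.002,0.0008,0,0,0,0.03],
    [-0.0001,-0.003,0.0015,0,0,0,0.03],
    [-0.0002,-0.003,0.0015,0,0,0,0.03],
    [-0.0002,-0.003,0.0015,0,0,0,0.03],
  ],
)

```text
time_s: 13.62
ee_pos: [0.5725, 0.2134, 0.0723]
ee_rot: [2.235, 2.119, -0.097]
force: [-0.2, 2.9, 2.5]
opening: 0.346
```

```bash
python3 look.py 11
```

```text
[0.5725 0.2134 0.0723] [ 2.2346  2.1188 -0.0975] [-0.2001  2.9078  2.5105] 0.3457167668977758
```

View pics/l11.png

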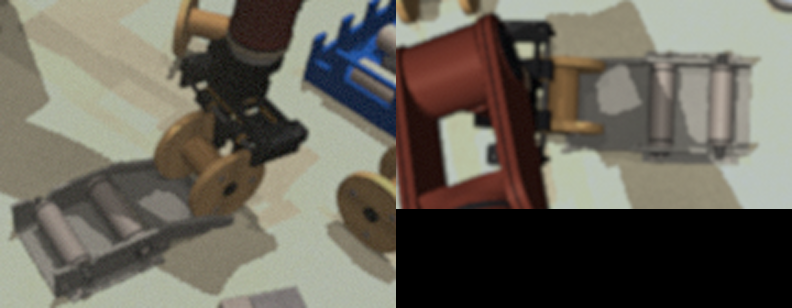

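```bash
cat > ov.py <<'E'
import sys
from fit import *
n=sys.argv[1]; q=np.load('stand.npy')
X=float(sys.argv[2]); Z=float(sys.argv[3])
i=cv2.imread(f'pics/t{n}.png');x0,y0,x1,y1=150,165,300,245;k=5
i=cv2.resize(i[y0:y1,x0:x1],None,fx=k,fy=k,interpolation=cv2.INTER_CUBIC)
def dr(L,c):
    p=((proj('t'+n,S(q,np.array(L)))-[x0,y0]+.5)*k).round().astype(int);cv2.polylines(i,[p.reshape(-1,1,2)],False,c,1)
for s in(-1,1):
    dr([(-.147,s*.056,.026),(-.062,s*.056,.0555)],(0,0,255))
    dr([(X-.058,s*.05,Z),(X+.058,s*.05,Z)],(0,255,0))
    dr([(X-.058,s*.038,Z),(X+.058,s*.038,Z)],(0,255,0))
dr([(X,-.05,Z),(X,.05,Z)],(255,0,0))
cv2.imwrite(f'pics/v{n}.png',i)
E
python3 ov.py 11 -.181 .061
```

```text
(no output)
```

View pics/v11.png

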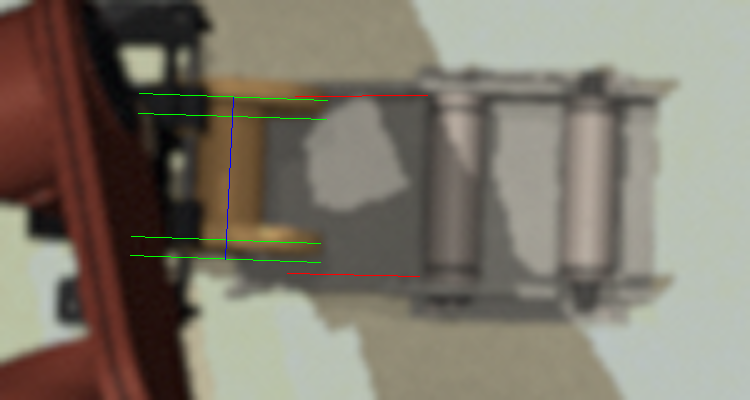

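Call:
servo_tool(
  commands=[
    [0,0,0,0,0,0,0.035],
    [0,0,0,0,0,0,0.04],
    [-0.0002,-0.002,0.0008,0,0,0,0.04],
    [-0.0002,-0.003,0.0013,0,0,0,0.04],
    [-0.0002,-0.003,0.0013,0,0,0,0.04],
    [-0.0002,-0.003,0.0013,0,0,0,0.04],
  ],
)

```text
time_s: 14.22
ee_pos: [0.5732, 0.2029, 0.0781]
ee_rot: [2.236, 2.117, -0.091]
force: [3.7, 7.6, 6.2]
opening: 0.455
```

```bash
python3 look.py 12; python3 ov.py 12 -.170 .065
```

```text
[0.5732 0.2029 0.0781] [ 2.236   2.1171 -0.0909] [3.6817 7.5606 6.168 ] 0.45484553731959704
```

View pics/v12.png

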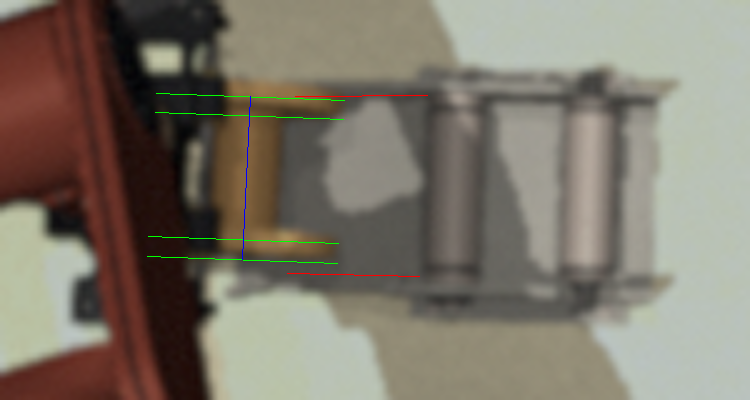

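View pics/l12.png

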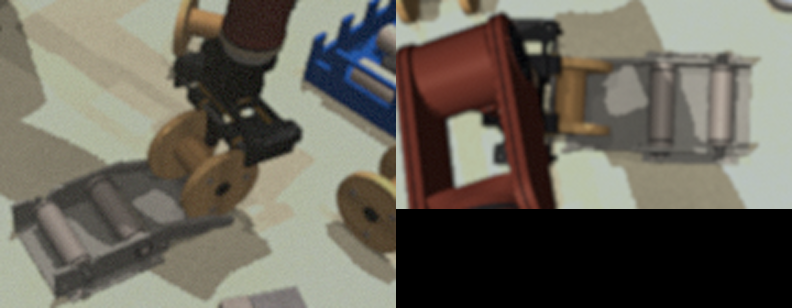

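Call:
servo_tool(
  commands=[
    [-0.001,-0.002,0.0015,0,0,0,0.038],
    [-0.0003,-0.003,0.0015,0,0,0,0.038],
    [-0.0002,-0.003,0.0014,0,0,0,0.038],
    [-0.0002,-0.003,0.0014,0,0,0,0.038],
    [-0.0002,-0.003,0.0014,0,0,0,0.038],
    [-0.0002,-0.003,0.0014,0,0,0,0.038],
  ],
)

```text
time_s: 14.82
ee_pos: [0.5722, 0.1868, 0.0882]
ee_rot: [2.236, 2.117, -0.086]
force: [1.5, 9.7, 10.8]
opening: 0.434
```

```bash
python3 look.py 13; python3 ov.py 13 -.153 .071
```

```text
[0.5722 0.1868 0.0882] [ 2.2359  2.1166 -0.0861] [ 1.5108  9.6838 10.8441] 0.43448881742689477
```

View pics/v13.png

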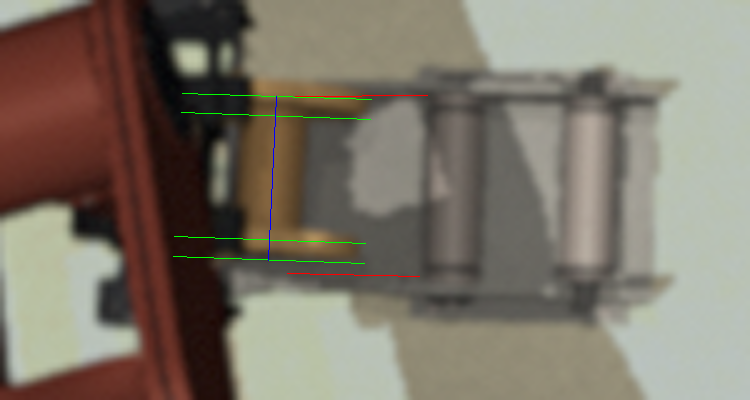

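View pics/l13.png

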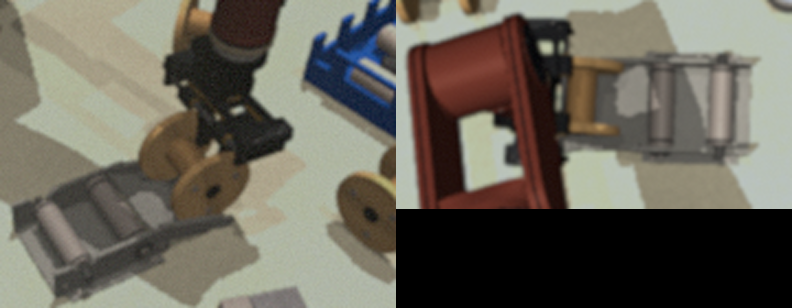

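Call:
servo_tool(
  commands=[
    [-0.0002,-0.003,0,0,0,0,0.036],
    [-0.0002,-0.003,0,0,0,0,0.036],
    [-0.0002,-0.003,0,0,0,0,0.036],
    [-0.0002,-0.003,0,0,0,0,0.036],
    [-0.0002,-0.003,0.0005,0,0,0,0.036],
    [-0.0002,-0.003,0.001,0,0,0,0.036],
  ],
)

```text
time_s: 15.42
ee_pos: [0.5707, 0.1693, 0.0898]
ee_rot: [2.236, 2.117, -0.086]
force: [2.7, 10.4, 11.4]
opening: 0.414
```

```bash
python3 look.py 14; python3 ov.py 14 -.136 .077
```

```text
[0.5707 0.1693 0.0898] [ 2.2365  2.1171 -0.086 ] [ 2.6589 10.3693 11.3787] 0.4144238720883662
```

View pics/v14.png

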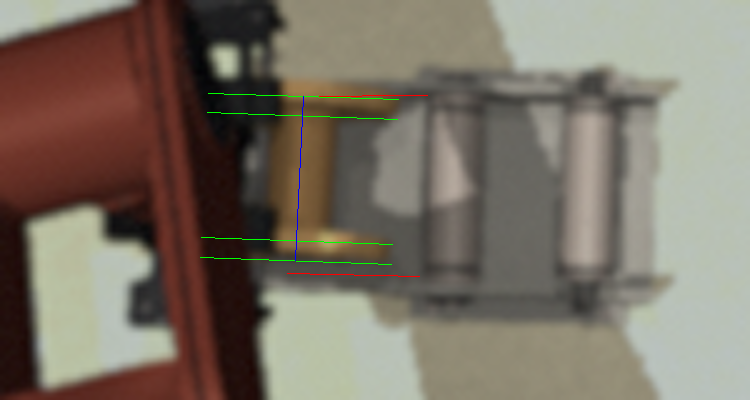

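View pics/l14.png

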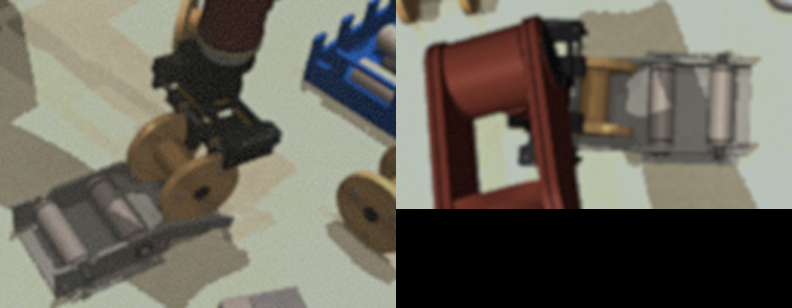

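Call:
servo_tool(
  commands=[
    [-0.0002,-0.003,0.001,0,0,0,0.036],
    [-0.0002,-0.003,0.001,0,0,0,0.036],
    [-0.0002,-0.003,0.001,0,0,0,0.036],
    [-0.0002,-0.003,0.001,0,0,0,0.036],
    [-0.0002,-0.003,0.001,0,0,0,0.036],
    [-0.0002,-0.003,0.001,0,0,0,0.036],
    [-0.0002,-0.003,0.001,0,0,0,0.036],
    [-0.0002,-0.003,0.001,0,0,0,0.036],
  ],
)

```text
time_s: 16.18
ee_pos: [0.5688, 0.1449, 0.0974]
ee_rot: [2.236, 2.117, -0.088]
force: [2.4, 9.0, 9.1]
opening: 0.414
```

```bash
python3 look.py 15; python3 ov.py 15 -.109 .086
```

```text
[0.5688 0.1449 0.0974] [ 2.2364  2.117  -0.0876] [2.3732 9.0008 9.0888] 0.41448137709283467
```

View pics/v15.png

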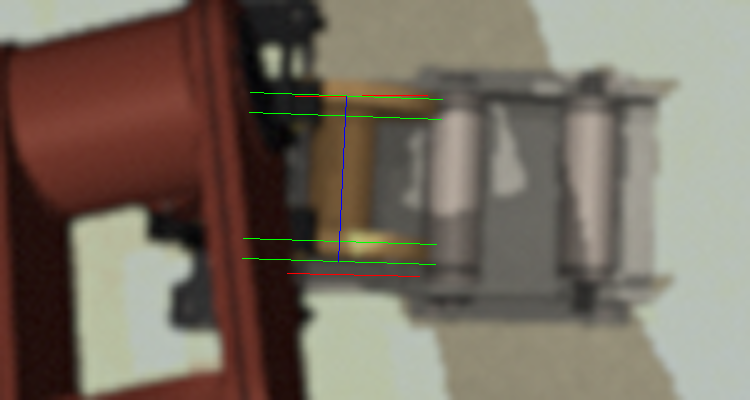

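View pics/l15.png

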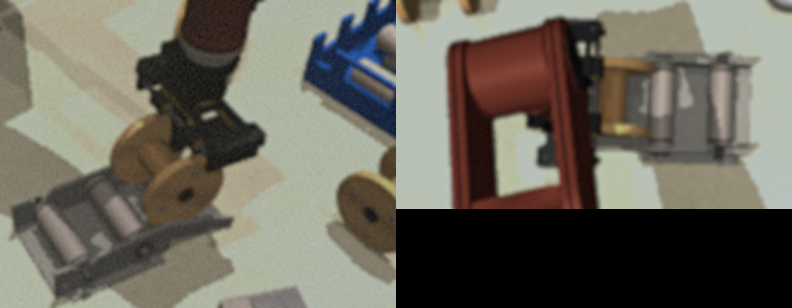

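Call:
servo_tool(
  commands=[
    [-0.0002,-0.003,0.001,0,0,0,0.036],
    [-0.0002,-0.003,0.001,0,0,0,0.036],
    [-0.0002,-0.003,0.001,0,0,0,0.036],
    [-0.0002,-0.003,0.001,0,0,0,0.036],
    [-0.0002,-0.003,0.001,0,0,0,0.036],
    [-0.0002,-0.003,0.001,0,0,0,0.036],
    [-0.0002,-0.003,0.001,0,0,0,0.036],
    [-0.0002,-0.003,0.001,0,0,0,0.036],
  ],
)

```text
time_s: 16.95
ee_pos: [0.5669, 0.1205, 0.105]
ee_rot: [2.236, 2.117, -0.089]
force: [1.4, 9.7, 8.0]
opening: 0.408
```

```bash
python3 look.py 16; python3 ov.py 16 -.085 .095
```

```text
[0.5669 0.1205 0.105 ] [ 2.2362  2.1171 -0.0891] [1.3978 9.7438 8.0001] 0.4083117947017949
```

View pics/v16.png

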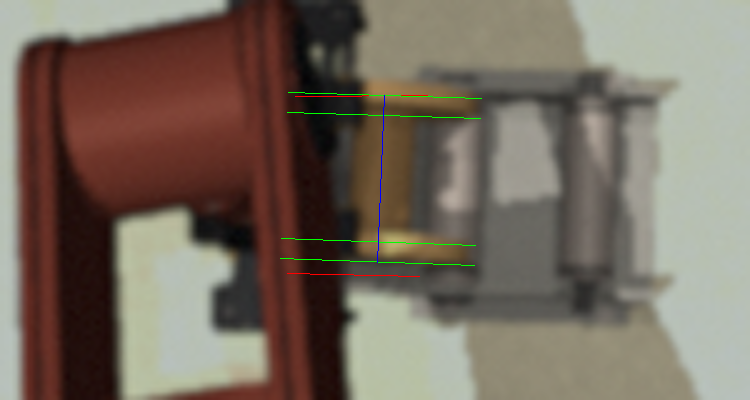

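View pics/l16.png

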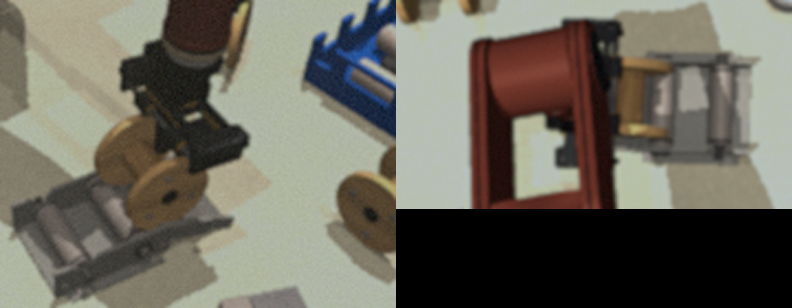

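Call:
servo_tool(
  commands=[
    [-0.0002,-0.0025,0.0009,0,0,0,0.034],
    [-0.0001,-0.0025,0.0009,0,0,0,0.034],
    [-0.0001,-0.0025,0.0009,0,0,0,0.034],
    [-0.0002,-0.0025,0.0009,0,0,0,0.034],
    [-0.0001,-0.0025,0.0009,0,0,0,0.034],
    [-0.0001,-0.0025,0.0008,0,0,0,0.034],
    [-0.0002,-0.0025,0.0008,0,0,0,0.034],
    [-0.0001,-0.0025,0.0007,0,0,0,0.034],
  ],
)

```text
time_s: 17.72
ee_pos: [0.5642, 0.0986, 0.1098]
ee_rot: [2.236, 2.118, -0.097]
force: [2.1, 2.9, 2.9]
opening: 0.385
```

```bash
python3 look.py 17; python3 ov.py 17 -.065 .101
```

```text
[0.5642 0.0986 0.1098] [ 2.2356  2.1178 -0.0973] [2.0699 2.8505 2.9266] 0.38454343145090647
```

View pics/v17.png

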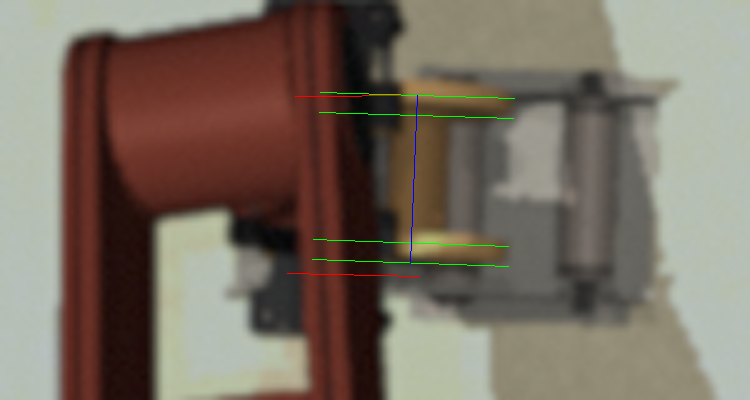

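View pics/l17.png

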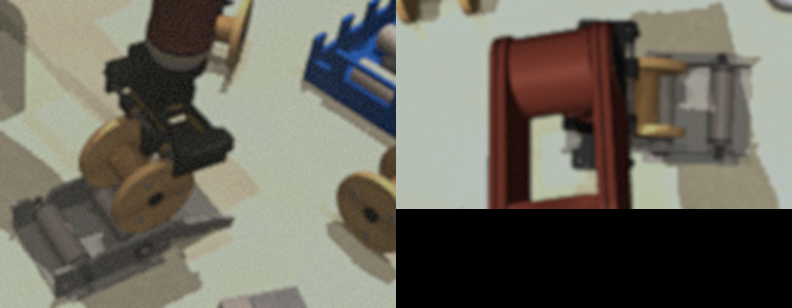

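Call:
servo_tool(
  commands=[
    [-0.0001,-0.002,0.0006,0,0,0,0.034],
    [-0.0001,-0.002,0.0006,0,0,0,0.034],
    [-0.0001,-0.002,0.0005,0,0,0,0.034],
    [-0.0001,-0.002,0.0005,0,0,0,0.034],
    [-0.0001,-0.002,0.0004,0,0,0,0.034],
    [-0.0001,-0.002,0.0003,0,0,0,0.034],
    [-0.0001,-0.002,0.0002,0,0,0,0.034],
    [-0.0001,-0.002,0.0001,0,0,0,0.034],
  ],
)

```text
time_s: 18.48
ee_pos: [0.5627, 0.0825, 0.1123]
ee_rot: [2.237, 2.118, -0.099]
force: [0.4, 0.3, 0.7]
opening: 0.39
```

Call:
servo_tool(
  commands=[
    [-0.0001,-0.0015,0,0,0,0,0.034],
    [-0.0001,-0.0015,0,0,0,0,0.034],
    [-0.0001,-0.0015,0,0,0,0,0.034],
    [-0.0001,-0.0015,0,0,0,0,0.034],
  ],
)

```text
time_s: 18.82
ee_pos: [0.5624, 0.0767, 0.1124]
ee_rot: [2.236, 2.118, -0.099]
force: [0.2, 0.6, 0.5]
opening: 0.389
```

```bash
python3 look.py 18; python3 ov.py 18 -.04 .105
```

```text
[0.5624 0.0767 0.1124] [ 2.2364  2.1184 -0.0988] [0.2193 0.5842 0.4991] 0.388936428126681
```

View pics/v18.png

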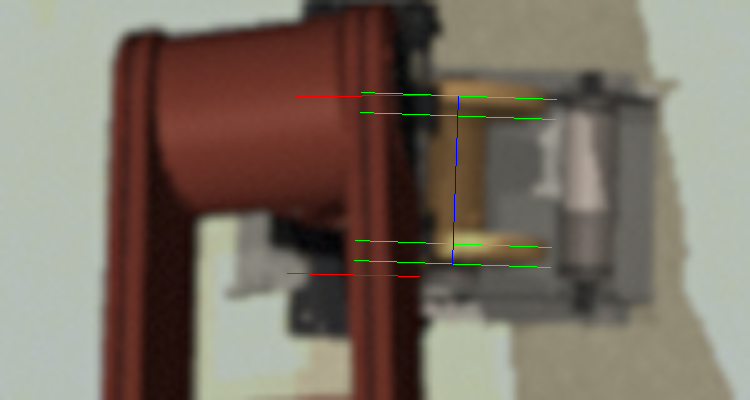

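View pics/l18.png

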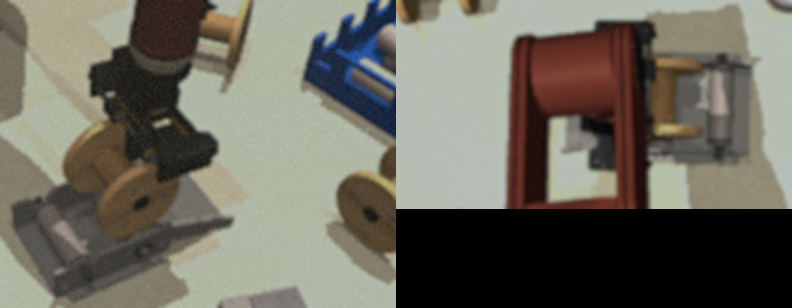

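Call:
servo_tool(
  commands=[
    [-0.0001,-0.0015,0,0,0,0,0.034],
    [-0.0001,-0.0015,0,0,0,0,0.034],
    [-0.0001,-0.0015,0,0,0,0,0.034],
    [-0.0001,-0.0015,0,0,0,0,0.034],
    [-0.0001,-0.0015,0,0,0,0,0.034],
    [-0.0001,-0.0015,0,0,0,0,0.034],
    [0,0,0,0,0,0,0.034],
  ],
)

```text
time_s: 19.5
ee_pos: [0.562, 0.0676, 0.1126]
ee_rot: [2.236, 2.118, -0.098]
force: [-0.6, 0.6, 0.5]
opening: 0.39
```

```bash
python3 look.py 19; python3 ov.py 19 0 .092
```

```text
[0.562  0.0676 0.1126] [ 2.2364  2.1178 -0.0982] [-0.5622  0.6457  0.4964] 0.38971048967109023
```

View pics/v19.png

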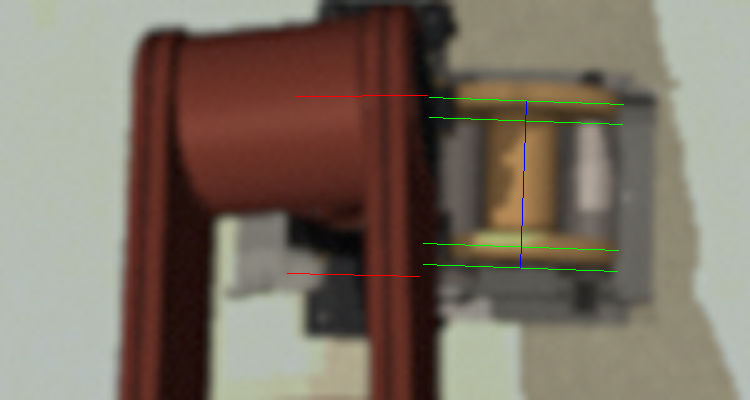

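View pics/l19.png

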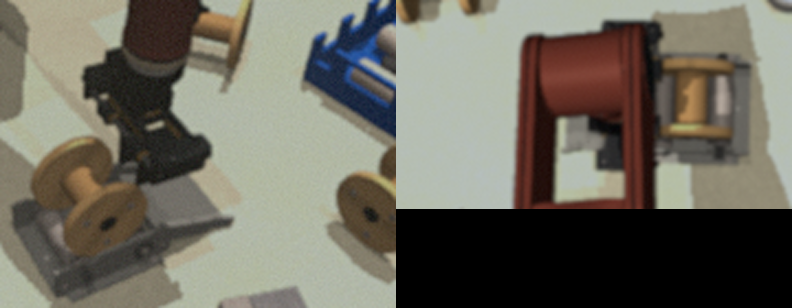

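Call:
servo_tool(
  commands=[
    [0.0003,0.006,0,0,0,0,0.034],
    [0.0007,0.012,0,0,0,0,0.034],
    [0.0012,0.02,0,0,0,0,0.034],
    [0.0012,0.02,0.005,0,0,0,0.034],
    [0.0012,0.02,0.02,0,0,0,0.034],
    [0,0.03,0.03,0,0,0,0.034],
    [0,0.03,0.03,0,0,0,0.034],
    [0,0,0.03,0,0,0,0.034],
  ],
)

```text
time_s: 20.27
ee_pos: [0.5656, 0.2106, 0.2275]
ee_rot: [2.234, 2.124, -0.096]
force: [-0.7, -0.8, 0.2]
opening: 0.388
```

Call:
servo_tool(
  commands=[
    [0,0,0,0,0,0,0.034],
    [0,0,0,0,0,0,0.034],
    [0,0,0,0,0,0,0.034],
    [0,0,0,0,0,0,0.034],
    [0,0,0,0,0,0,0.034],
    [0,0,0,0,0,0,0.034],
    [0,0,0,0,0,0,0.034],
    [0,0,0,0,0,0,0.034],
  ],
)

```text
time_s: 20.93
ee_pos: [0.5665, 0.2045, 0.226]
ee_rot: [2.237, 2.118, -0.099]
force: [0.0, -0.2, 0.4]
opening: 0.389
```

```bash
python3 look.py 20; python3 ov.py 20 0 .092
```

```text
[0.5665 0.2045 0.226 ] [ 2.2371  2.1179 -0.0993] [ 0.03   -0.1934  0.4019] 0.3889076057135917
```

View pics/v20.png

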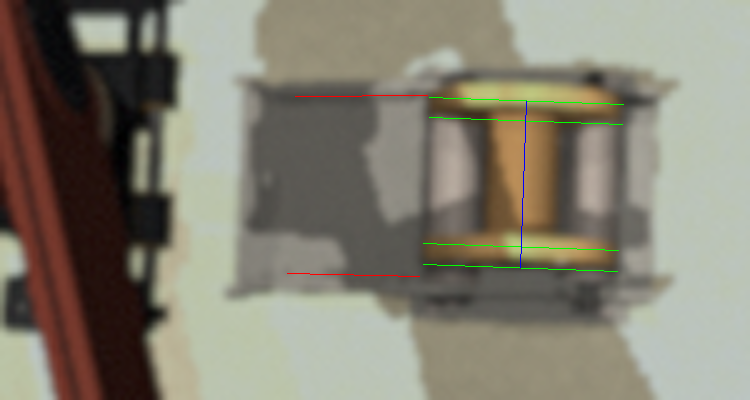

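View pics/l20.png

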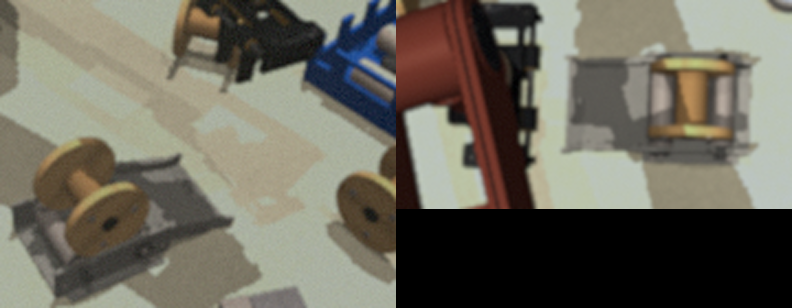

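Run:
```python
from h import *
a=cv2.imread('pics/t0.png').astype(int);b=cv2.imread('pics/t20.png').astype(int)
print(abs(a-b)[125:165,190:320].mean())
print(arm.close_job())
```

```text
23.2875
the job is handed in; nothing more can be done
None
```

Run:
```python
import cv2,numpy as np
a=cv2.imread('pics/t0.png')[115:170,180:330];b=cv2.imread('pics/t20.png')[115:170,180:330]
cv2.imwrite('pics/fin.png',cv2.resize(np.vstack([a,b]),None,fx=4,fy=4))
```

```text
(no output)
```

View pics/fin.png

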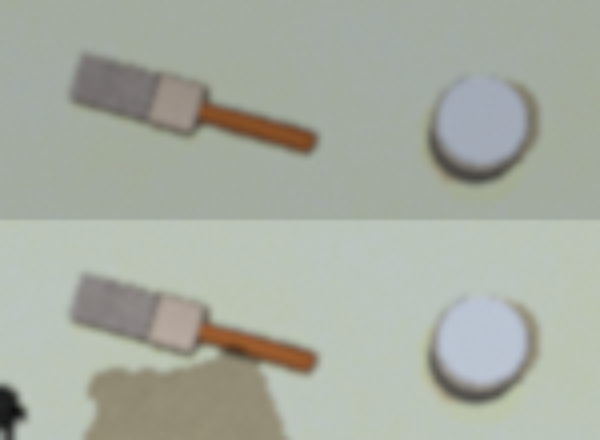

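The roller is back in both slots and the reel rests in the cradle. I handed the job in at about 21 s of the 64 s allowed; no verdict is reported.

- **Roller:** I gripped the loose roller, lowered it until both axle ends touched down in the slots, and let go. It had slipped about 8–10 mm lower between the pads, because the lift began before the fingers had fully closed. Touchdown therefore came at a tool height of 39 mm, with an 18 N wrist force. Pictures afterwards show both axle ends lying in the slots; I did not measure the axle heights directly.
- **Reel:** I pushed the reel on its barrel with both fingers up the ramp and over the near roller, where it dropped into the cradle by itself. The first push stiffened at the ramp foot, with about 12 N and a lot of friction on the tilted fingers. I stood the tool more upright and spread the fingers slightly to centre the reel between the kerbs, and it then climbed steadily at 16 N or less.
- **Last checks:** In the top picture the reel sits within about 2 mm of the cradle's middle along the stand and looks parallel to the rollers. The far roller is in place, and the arm is clear with about 0 N at the wrist. I did not measure the reel's height directly. The top camera puts the stand about 3 mm farther from the robot than the wrist camera does, across the reel's travel; I worked to the wrist camera.
- **Tin and brush:** A plain picture difference around them came out high (23). I ran it as I handed in and only looked into it afterwards. Side by side the tin and brush lie at the same pixels as at the start, and the difference is lighting and the arm's shadow.

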